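# Hold the bolt head behind the bracket while the nut is run on

## Task

The nut runner on the stand is driving the nut, but the bolt turns round with it. Lift the loose orange cover off the gap behind the green bracket and lay it flat, handle up, in the blue tray without dropping it; then reach down into the gap, grip the turning hexagonal bolt head between the fingers and hold it from turning. Finish while still gripping it, with the bolt standing still, and leave the bottles, glassware and small parts around where they are.

Things in the scene. Friction and masses are not known exactly. Their poses are not given: they have to be found in the camera images.
- stand: fixed stand; origin on the bench under the gap's middle, z up, x along the gap, y along the bolt. Base 150 x 200 x 12 mm. Green bracket 120 mm long (x), y -38 to -28 mm; grey housing 130 mm long, y 28 to 78 mm; both 120 mm high. Gap 56 mm wide, open at top and both ends. Blue nut runner beyond the bracket (y -62 to -101 mm), its body along +x to x = 145 mm, 107 mm high
- bolt_head (a point): centre of the hexagonal steel bolt head in mid-gap, 85 mm above the bench, 35 mm below the gap's top. 28 mm across flats, 32 mm across corners, 16 mm thick along the stand's y, 20 mm free on either side along y. Fingers from above, closing along the stand's x, span it. This point turns with the bolt: take directions from the stand
- bolt (a joint): angle of the bolt about its axis (rad), starting anywhere in one turn; a red stripe marks the head. The nut runner drags it round all the time with about 0.1 N m, at about 0.3 rad/s while nothing holds it; it never stops by itself. A firm grip (30 N or more) stops it at any angle
- cover_grip (a point): centre of the black handle block on the loose cover, z up, x along the gap. Block 14 mm thick (x), 44 mm long (y), 50 mm high; this point is 25 mm above the plate's top face and 37 mm above the feet of the ribs
- cover: loose orange cover plate 110 (x) x 80 (y) x 4 mm, about 0.16 kg, resting on bracket and housing, with two 8 mm high ribs beneath, 51 mm apart outside, that sit loosely in the gap; origin at the centre of the plate's underside, 29 mm below the handle's centre
- tray_in (a point): centre of the inner floor of the blue open tray, z up; 180 x 180 mm inside, walls 5 mm thick, 22 mm high above the bench; it does not move. The cover fits in at any yaw, resting on its ribs with the handle's centre 37 mm above this point
- spare_nut: loose steel hex nut, 27 mm across flats, 14 mm high, flat on the bench in front of the stand; origin at its underside; to be left alone
- spare_sleeve: loose brass sleeve, 28 mm diameter, 20 mm high, standing in front of the stand; origin at its underside; to be left alone
- amber_bottle: amber reagent bottle, 76 mm diameter, 180 mm high, standing; origin at its underside; to be left alone
- wash_bottle: white plastic bottle with red cap, 56 mm diameter, 160 mm high, standing; origin at its underside; to be left alone
- flask: conical glass flask, 80 mm diameter at the foot, 118 mm high, standing; origin at its underside; to be left alone
- cylinder: narrow glass cylinder on a 56 mm foot, 138 mm high, standing; origin at its underside; to be left alone
- beaker: glass beaker, 68 mm diameter, 85 mm high, standing; origin at its underside; to be left alone
- spatula: flat spatula with red handle lying on the bench; origin at its underside; to be left alone
Mind the look-alikes: they are no part of the job. Several things have the shape of the cover; the one meant has the colours described above.

How it is judged:
By the outcome, as a careful person would: the job done as asked, in the order asked, and still so for the second after the job is handed in, while the arm keeps its last pose, push and grip.
It also fails if it takes over 51 s, if anything falls off the work surface, if the arm or the gripper's body presses on something with over 40 N, if the wrist force passes 120 N, or if a joint passes its speed limit or range.

## Robot

A 6-joint arm with a two-finger parallel gripper is mounted at the origin on the work surface. World frame = base frame: x ahead of the robot, y to its left, z up, the work surface at z = 0. Lengths are in m, angles in rad, forces in N, time in s.
With the tool pointing down it reaches from about 0.35 to 0.975 m from the base axis. Payload 4.9 kg.
Tool frame: the origin (TCP) lies at the very end of the fingers, on their centre line; the grasp point (between the pads) lies behind it (manip.pinch_z is the y of the grasp point in the tool frame, in m); y points along the fingers, x is the direction in which the jaws open and shut, and the axes are right-handed (so a half turn about y gives the same grasp; the last joint's range is limited). The gripper opens to 85 mm and grips with 20 to 120 N. Pads are 22 mm wide; open, the fingers measure 114 mm over their backs; the gripper's body (76 mm by 85 mm) begins 54 mm behind the grasp point. The pads swing forward as they close: fully open they stand 13 mm farther back than shut.
Start: joints at [-1.31, 0.053, 1.613, -0, 1.476, -0.119], TCP at [0.232, -0.58, 0.231] pointing down, gripper open.
Joint ranges: [-3.01, 3.01], [-1.01, 2.22], [0.06, 2.58], [-1.02, 4.17], [0.09, 2.62], [-3.14, 3.14]. Speed limits (rad/s): [2.57, 2.57, 3.14, 3.14, 3.14, 3.14].

## Interface

Orientations are given as a unit quaternion [w, x, y, z].
In Python, from plant import manip gives the robot as it stands.
- The arm moves only by the tool drive_tool, never from a script. Its argument "motion" is a list of rows, each a list of 3 entries, a list of its own where there are three numbers: the shift along the tool's x, y, z in units of 25 mm (1.0 is 25 mm), then the turn, a rotation vector about the tool's x, y, z in units of 5 degrees (1.0 is 5 degrees), then the closure, from -1 (fully open) to 1 (shut). A call has 1 to 12 rows; each row shifts and turns the commanded pose from where the row before left it, along the tool's axes as they then stand; what a row does not reach is not made up. A row lasts 1/10 s, in which the tool goes at most 50 mm and 8.59 degrees, less where a joint would pass 70% of its speed; a pose out of reach is approached as far as the arm can. A call is refused whole if a number of a shift passes 1 or a number of a turn 1, either way. A call with a gripper value outside its range is refused whole. The fingers move at their own pace and stop on an object; the grip force is fixed at half the most. Time passes only in rows, so rows that do not move let the fingers close. It gives the time, the measured TCP pose, the force and the opening at its end, in the units of the state.
- manip.state(): the state, without advancing time (a new reading comes with each control period).
- manip.grab_frame(name): name is "scene" or "top" or "wrist"; returns a dict with "img" (400x640x3 uint8, blue, green, red), "range_z" (400x640 float32, m along the optical axis (not along the pixel's ray), 0 where there is no reading), "camera_matrix" (3x3 intrinsics, pixels), "world_from_camera" (4x4, takes a point from camera to world coordinates); the wrist camera has in their place "T_tool_cam" (4x4, takes a point from camera to tool coordinates, whose origin is the TCP and whose axes are the tool frame's). Camera axes: x right, y down, z forward; pixel columns grow to the right and rows downward; lengths in m; the calibration is good to about 2 mm. A picture is of the moment at which its call begins: read the wrist's pose just before it.
- manip.job_done(): hands the job in, once; it reports no verdict.
The state is a dict: "time": time; "joint_pos": joint angles; "joint_vel": joint speeds; "joint_efforts": joint torques, N m; "tool_pos": TCP position; "tool_rot": TCP orientation; "contact_force": force on the tool from outside, world axes, zero at the start; "ft_torque": the same for the moment, N m; "gripper_width": opening from 0.0 (shut) to 1.0 (fully open).
Only numpy, scipy, OpenCV 4.12 (cv2) and the standard library are available. Lean on these libraries where they do the work, as an engineer would, in place of code of your own. Each camera call takes 0.05 s, during which the arm holds its last target. There are 200 camera calls.

## Working session

There is one attempt and no reset: what is moved stays moved. The work goes in short steps, Python scripts to look and compute and a tool call to move; the robot and the scene stay as the last step left them, time stands still between calls to the robot, and variables do not carry over. Pictures are saved under pics/ and viewed, about 8 in all and at most 12, crops included, and the job is handed in when it is done.

Besides the shell and the picture viewer there is one more tool, called after "Request:" in YAML: its name, and indented under it one key for each argument. drive_tool: Moves the arm, as the interface text tells. Its arguments: {"type":"object","properties":{"motion":{"type":"array","items":{"type":"array"}}},"required":["motion"]}

```bash
mkdir -p pics; ls
cat > h.py <<'E'
import numpy as np, cv2, pickle
from plant import manip
from scipy.spatial.transform import Rotation as R
def tool():
    s=manip.state(); T=np.eye(4); q=s["tool_rot"]; T[:3,:3]=R.from_quat([q[1],q[2],q[3],q[0]]).as_matrix(); T[:3,3]=s["tool_pos"]; return T
def grab(n):
    T=tool(); f=manip.grab_frame(n)
    W=f["world_from_camera"] if n!="wrist" else T@f["T_tool_cam"]
    K=f["camera_matrix"]; z=f["range_z"].astype(float); v,u=np.mgrid[:z.shape[0],:z.shape[1]]
    P=np.stack([(u-K[0,2])/K[0,0]*z,(v-K[1,2])/K[1,1]*z,z],-1)@W[:3,:3].T+W[:3,3]
    P[z==0]=np.nan
    np.savez(f"{n}.npz",img=f["img"],P=P,K=K,W=W); return f["img"],P,K,W
E
python3 - <<'E'
from h import *
print(manip.state(), manip.pinch_z)
for n in("top","scene"):
    i,P,K,W=grab(n); cv2.imwrite(f"pics/{n}1.png",i); print(n,W.round(3),K.round(1))
E
```

```text
pics
{'time': 0.0, 'joint_pos': array([-1.31001198e+00,  5.33550823e-02,  1.61427582e+00, -1.21308535e-05,
        1.47599265e+00, -1.18994755e-01]), 'joint_vel': array([ 0.00027718,  0.00104486, -0.00407113, -0.0003433 , -0.00015898,
       -0.00129452]), 'joint_efforts': array([ 5.02538533e-04, -3.93672574e+01, -3.70183182e+01, -7.58809676e-06,
        7.04180144e-03, -1.71586845e-05]), 'tool_pos': array([ 0.23153802, -0.57986944,  0.23007497]), 'tool_rot': array([ 0.58585495, -0.58492043,  0.397182  , -0.39609157]), 'contact_force': array([-0.80816504,  0.51780617, -1.03721629]), 'ft_torque': array([-0.01648478,  0.01654518,  0.06831797]), 'gripper_width': 1.0027046012303573} -0.0187
top [[ 0.021 -0.983  0.181  0.246]
 [-1.    -0.022 -0.003  0.004]
 [ 0.007 -0.18  -0.984  1.528]
 [ 0.     0.     0.     1.   ]] [[420.1   0.  324.1]
 [  0.  420.1 202.5]
 [  0.    0.    1. ]]
scene [[ 8.780e-01  2.590e-01 -4.030e-01  1.086e+00]
 [ 4.790e-01 -4.730e-01  7.390e-01 -1.098e+00]
 [ 1.000e-03 -8.420e-01 -5.400e-01  9.270e-01]
 [ 0.000e+00  0.000e+00  0.000e+00  1.000e+00]] [[482.9   0.  320.9]
 [  0.  482.9 193.6]
 [  0.    0.    1. ]]
```

View pics/top1.png

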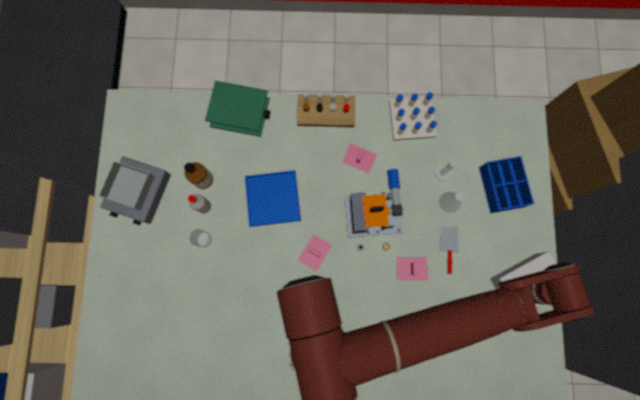

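View pics/scene1.png

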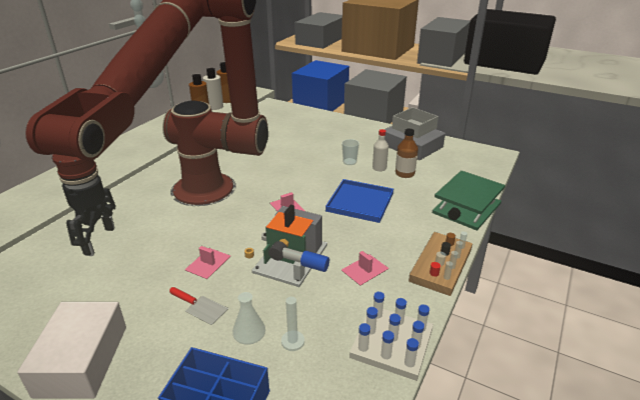

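The top view shows the orange cover with its black handle at about (377,211) and the tray at (272,198). The nut runner body points up the image (+x), right of the bracket. The pink covers at (360,158), (315,252) and (412,268) are decoys. Next I measure from depth.

```bash
cat > m.py <<'E'
from h import *
for n in("top","scene"):
    d=np.load(n+".npz"); i,P=d["img"],d["P"]; h=cv2.cvtColor(i,cv2.COLOR_BGR2HSV); H,S,V=h[...,0].astype(int),h[...,1],h[...,2]
    reg=(P[...,0]>.2)&(P[...,0]<.6)&(abs(P[...,1])<.45)
    def rep(name,m,only=True):
        q=P[m].astype(np.float32)
        if len(q)<4: print(n,name,len(q)); return
        r=cv2.minAreaRect(np.ascontiguousarray(q[:,:2])*1000)
        print(n,name,len(q),"med",np.median(q,0).round(4),"rect",np.round(r[0],1),np.round(r[1],1),round(r[2],1))
    rep("orange top",reg&(H>6)&(H<20)&(S>200)&(V>120)&(P[...,2]>.115)&(P[...,2]<.132))
    rep("handle top",reg&(P[...,2]>.160)&(P[...,2]<.185)&(V<70)&(abs(P[...,1]+.13)<.08))
    rep("handle all",reg&(P[...,2]>.140)&(P[...,2]<.185)&(V<90)&(abs(P[...,1]+.13)<.08))
    b=reg&(H>105)&(H<125)&(S>150)
    rep("tray floor",b&(P[...,2]<.012)&(P[...,1]>0))
    rep("tray rim",b&(P[...,2]>.017)&(P[...,2]<.03)&(P[...,1]>0))
    rep("housing",reg&(P[...,2]>.112)&(P[...,2]<.126)&(S<60)&(P[...,1]<0)&(P[...,1]>-.2))
    rep("motor",b&(P[...,2]>.05)&(P[...,1]<0))
d=np.load("top.npz");i=d["img"][150:275,310:440]; cv2.imwrite("pics/topc.png",cv2.resize(i,None,fx=5,fy=4.8,interpolation=cv2.INTER_CUBIC))
E
python3 m.py
```

```text
top orange top 572 med [ 0.4747 -0.1735  0.1232] rect [ 481.  -176.1] [105.9  78. ] 6.4
top handle top 42 med [ 0.4771 -0.1738  0.1716] rect [ 478.5 -173.2] [11.  37.1] 2.9
top handle all 55 med [ 0.477  -0.1712  0.1713] rect [ 478.5 -173. ] [11.1 37.8] 4.0
top tray floor 1929 med [0.5241 0.1906 0.0044] rect [529.6 187.6] [164.6 179.8] 7.8
top tray rim 71 med [0.451  0.2426 0.0225] rect [478.6 224.4] [238.4 119.9] 55.1
top housing 396 med [ 0.4768 -0.1165  0.1191] rect [ 477.9 -122.4] [129.9  50. ] 6.5
top motor 85 med [ 0.5846 -0.2393  0.1025] rect [ 583.3 -241.9] [32.7 32. ] 2.3
scene orange top 456 med [ 0.4943 -0.1841  0.1235] rect [ 483.2 -177.3] [107.3  82. ] 8.0
scene handle top 67 med [ 0.4868 -0.18    0.1713] rect [ 484.6 -177.7] [12.3 41.4] 6.7
scene handle all 125 med [ 0.4873 -0.1827  0.1634] rect [ 484.5 -178.3] [13.1 42.2] 5.3
scene tray floor 1198 med [0.5252 0.1966 0.0053] rect [528.  189.2] [166.7 201.4] 7.7
scene tray rim 108 med [0.5259 0.0994 0.0202] rect [529.4 183.4] [164.5 194.4] 7.6
scene housing 247 med [ 0.5015 -0.1141  0.1192] rect [ 480.1 -123.4] [131.2  53.8] 4.6
scene motor 130 med [ 0.5863 -0.2566  0.1005] rect [ 584.6 -250.5] [30.5 36.2] 1.0
```

View pics/topc.png

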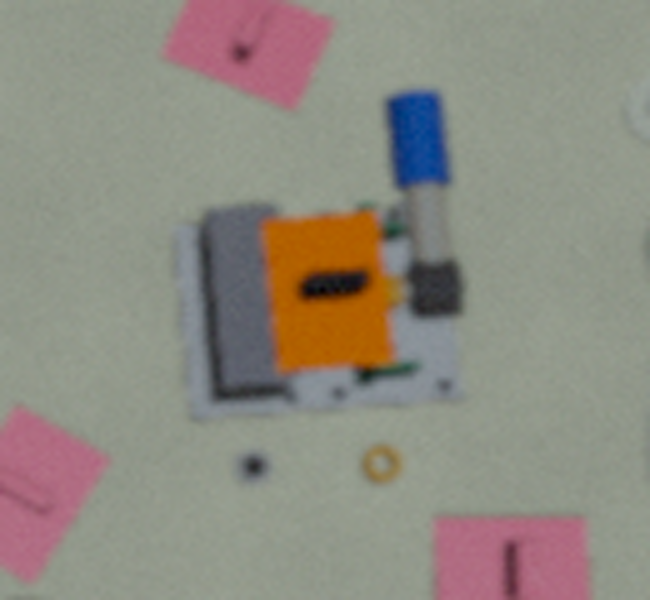

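The enlarged crop confirms this: the cover's long edge goes from (283,370) to (262,220), so the stand's yaw is about +6.5°, with the housing on +y and the runner on −y. The nut is at (252,465) and the sleeve at (382,463).

The stand origin from the housing is about (0.484,−0.1755), and the sizes match the ones given. Next I work out the approach move.

```bash
cat >> h.py <<'E'
def plan(p,yaw):
    T=tool(); y=np.radians(yaw); best=None
    for k in (0,np.pi):
        x=np.array([np.cos(y+k),np.sin(y+k),0]); Y=np.array([0,0,-1.]); G=np.stack([x,Y,np.cross(x,Y)],1)
        rv=R.from_matrix(T[:3,:3].T@G).as_rotvec()
        print("shift(units, tool now)",(T[:3,:3].T@(np.array(p)-T[:3,3])/.025).round(2),"| in goal axes",(G.T@(np.array(p)-T[:3,3])/.025).round(2),"turn(units of 5deg)",(np.degrees(rv)/5).round(2),"j6",manip.state()["joint_pos"][5].round(2))
E
python3 - <<'E'
from h import *
print(tool().round(3))
plan([.482,-.176,.26],6.5)
E
```

```text
[[ 0.371 -0.     0.929  0.232]
 [-0.929  0.002  0.371 -0.58 ]
 [-0.002 -1.     0.     0.23 ]
 [ 0.     0.     0.     1.   ]]
shift(units, tool now) [-11.29  -1.17  15.29] | in goal axes [11.78 -1.19 14.92] turn(units of 5deg) [ -0.02 -14.95  -0.02] j6 -0.12
shift(units, tool now) [-11.29  -1.17  15.29] | in goal axes [-11.78  -1.19 -14.92] turn(units of 5deg) [ 2.000e-02  2.105e+01 -2.000e-02] j6 -0.12
```

Request:
drive_tool:
  motion:
    - [[-0.56,-0.06,0.76],[0,0,0],-1]
    - [[-0.56,-0.06,0.76],[0,0,0],-1]
    - [[-0.56,-0.06,0.76],[0,0,0],-1]
    - [[-0.56,-0.06,0.76],[0,0,0],-1]
    - [[-0.56,-0.06,0.76],[0,0,0],-1]
    - [[-0.56,-0.06,0.76],[0,0,0],-1]
    - [[-0.56,-0.06,0.76],[0,0,0],-1]
    - [[-0.56,-0.06,0.76],[0,0,0],-1]
    - [[-0.56,-0.06,0.76],[0,0,0],-1]
    - [[-0.56,-0.06,0.76],[0,0,0],-1]

```text
time: 1.1
tool_pos: [0.3565, -0.3789, 0.2458]
tool_rot: [0.586, -0.585, 0.397, -0.396]
contact_force: [0.9, 0.3, -0.1]
gripper_width: 1.003
```

Request:
drive_tool:
  motion:
    - [[-0.56,-0.06,0.76],[0,0,0],-1]
    - [[-0.56,-0.06,0.76],[0,0,0],-1]
    - [[-0.56,-0.06,0.76],[0,0,0],-1]
    - [[-0.56,-0.06,0.76],[0,0,0],-1]
    - [[-0.56,-0.06,0.76],[0,0,0],-1]
    - [[-0.56,-0.06,0.76],[0,0,0],-1]
    - [[0,0,0],[0,-1,0],-1]
    - [[0,0,0],[0,-1,0],-1]
    - [[0,0,0],[0,-1,0],-1]
    - [[0,0,0],[0,-1,0],-1]
    - [[0,0,0],[0,-1,0],-1]

```text
time: 2.2
tool_pos: [0.4308, -0.2595, 0.2547]
tool_rot: [0.658, -0.658, 0.26, -0.259]
contact_force: [0.1, 0.5, 0.5]
gripper_width: 1.0
```

Request:
drive_tool:
  motion:
    - [[0,0,0],[0,-1,0],-1]
    - [[0,0,0],[0,-1,0],-1]
    - [[0,0,0],[0,-1,0],-1]
    - [[0,0,0],[0,-1,0],-1]
    - [[0,0,0],[0,-1,0],-1]
    - [[0,0,0],[0,-1,0],-1]
    - [[0,0,0],[0,-1,0],-1]
    - [[0,0,0],[0,-1,0],-1]
    - [[0,0,0],[0,-1,0],-1]
    - [[0,0,0],[0,-1,0],-1]
    - [[0,0,0],[0,0,0],-1]

```text
time: 3.3
tool_pos: [0.4308, -0.2595, 0.2547]
tool_rot: [0.706, -0.706, -0.041, 0.042]
contact_force: [-0.1, -0.6, -0.1]
gripper_width: 1.002
```

Run:
```python
from h import *
i,P,K,W=grab("wrist"); cv2.imwrite("pics/w1.png",i)
plan([.482,-.176,.26],6.5)
H=cv2.cvtColor(i,cv2.COLOR_BGR2HSV)
for nm,m in (("orange",(H[...,0]>6)&(H[...,0]<20)&(H[...,1]>180)&(abs(P[...,2]-.124)<.008)),("htop",(abs(P[...,2]-.173)<.006)&(H[...,2]<100)),("housing",(abs(P[...,2]-.119)<.006)&(H[...,1]<60)&(P[...,1]>-.16))):
    q=P[m&(P[...,0]>.4)].astype(np.float32); print(nm,len(q),np.nanmedian(q,0) if len(q) else 0, cv2.minAreaRect(np.ascontiguousarray(q[:,:2]*1000)) if len(q)>4 else 0)
```

```text
shift(units, tool now) [ 2.42 -0.21  3.08] | in goal axes [ 2.41 -0.21  3.09] turn(units of 5deg) [-0.01  0.03 -0.01] j6 -0.81
shift(units, tool now) [ 2.42 -0.21  3.08] | in goal axes [-2.41 -0.21 -3.09] turn(units of 5deg) [-1.000e-02 -3.597e+01  1.000e-02] j6 -0.81
orange 11390 [ 0.47241616 -0.1706191   0.12372582] ((481.08740234375, -173.86727905273438), (109.4359359741211, 80.63677215576172), 6.505134582519531)
htop 1403 [ 0.47999552 -0.17296475  0.17336763] ((480.78350830078125, -173.8441619873047), (13.538236618041992, 43.30998229980469), 6.204665184020996)
housing 6935 [ 0.47964352 -0.11995133  0.11965792] ((478.80474853515625, -125.59557342529297), (129.8033447265625, 42.27262878417969), 5.500298976898193)
```

View pics/w1.png

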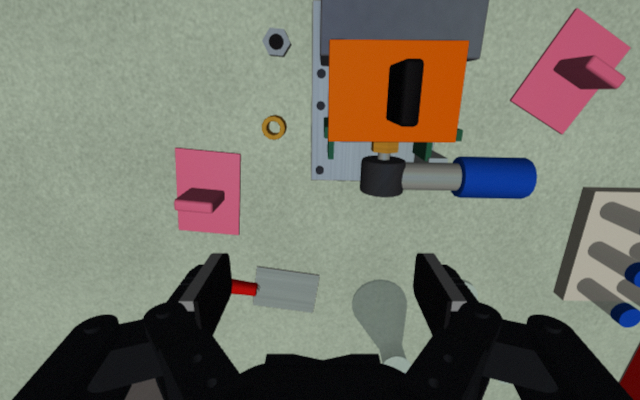

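The wrist view shows the cover's handle at pixel (405,92). Handle and plate rectangles agree: centre (0.481,−0.174), yaw 6.4°, sizes matching. I move over it and go down with the TCP at z≈0.134.

Request:
drive_tool:
  motion:
    - [[0.6,0,0.79],[0,0,0],-1]
    - [[0.6,0,0.79],[0,0,0],-1]
    - [[0.6,0,0.79],[0,0,0],-1]
    - [[0.58,0,0.8],[0,0,0],-1]
    - [[0,0.6,0],[0,0,0],-1]
    - [[0,0.6,0],[0,0,0],-1]
    - [[0,0,0],[0,0,0],-1]

```text
time: 4.05
tool_pos: [0.4787, -0.1737, 0.2211]
tool_rot: [0.707, -0.705, -0.039, 0.043]
contact_force: [-0.7, -0.7, -0.2]
gripper_width: 1.002
```

Run:
```python
from h import *
plan([.481,-.1739,.134],6.4)
print(tool().round(4)[:3,3])
```

```text
shift(units, tool now) [ 0.11  3.49 -0.03] | in goal axes [ 0.09  3.49 -0.02] turn(units of 5deg) [-0.04  0.06 -0.07] j6 -0.61
shift(units, tool now) [ 0.11  3.49 -0.03] | in goal axes [-0.09  3.49  0.02] turn(units of 5deg) [ -0.1  -35.94   0.06] j6 -0.61
[ 0.4787 -0.1737  0.2211]
```

Request:
drive_tool:
  motion:
    - [[0.08,0.58,-0.02],[0,0,0],-1]
    - [[0,0.58,0],[0,0,0],-1]
    - [[0,0.58,0],[0,0,0],-1]
    - [[0,0.58,0],[0,0,0],-1]
    - [[0,0.58,0],[0,0,0],-1]
    - [[0,0.58,0],[0,0,0],-1]
    - [[0,0,0],[0,0,0],-1]
    - [[0,0,0],[0,0,0],-1]

```text
time: 4.85
tool_pos: [0.4827, -0.1742, 0.1379]
tool_rot: [0.706, -0.706, -0.042, 0.042]
contact_force: [0.2, 0.8, 0.9]
gripper_width: 0.998
```

Request:
drive_tool:
  motion:
    - [[0,0,0],[0,0,0],1]
    - [[0,0,0],[0,0,0],1]
    - [[0,0,0],[0,0,0],1]
    - [[0,0,0],[0,0,0],1]
    - [[0,0,0],[0,0,0],1]
    - [[0,0,0],[0,0,0],1]
    - [[0,0,0],[0,0,0],1]
    - [[0,0,0],[0,0,0],1]

```text
time: 5.65
tool_pos: [0.4831, -0.1744, 0.1387]
tool_rot: [-0.706, 0.706, 0.042, -0.041]
contact_force: [0.5, -0.4, 3.3]
gripper_width: 0.159
```

Request:
drive_tool:
  motion:
    - [[0,-0.2,0],[0,0,0],1]
    - [[0,-0.4,0],[0,0,0],1]
    - [[0,-0.6,0],[0,0,0],1]
    - [[0,-0.6,0],[0,0,0],1]
    - [[0,-0.6,0],[0,0,0],1]
    - [[0,-0.6,0],[0,0,0],1]
    - [[0,0,0],[0,0,0],1]
    - [[0,0,0],[0,0,0],1]

```text
time: 6.45
tool_pos: [0.483, -0.1744, 0.2139]
tool_rot: [-0.706, 0.706, 0.042, -0.041]
contact_force: [-0.4, 0.4, -2.6]
gripper_width: 0.158
```

Run:
```python
from h import *
i,P,K,W=grab("wrist"); cv2.imwrite("pics/w2.png",i)
i2=grab("scene")[0]; cv2.imwrite("pics/s2.png",cv2.resize(i2[150:330,200:460],None,fx=2.5,fy=2.5))
cv2.imwrite("pics/ws2.png",np.vstack([cv2.resize(i,(480,300)),cv2.resize(i2[170:320,200:440],(480,300))]))
print(manip.state()["gripper_width"],manip.state()["contact_force"]); plan([.529,.188,.21],6.4)
```

```text
0.15672635361611043 [-0.13604822  0.57243036 -3.01665151]
shift(units, tool now) [ 3.56  0.1  14.16] | in goal axes [ 3.47  0.09 14.18] turn(units of 5deg) [-0.01  0.07 -0.02] j6 -0.61
shift(units, tool now) [ 3.56  0.1  14.16] | in goal axes [ -3.47   0.09 -14.18] turn(units of 5deg) [-2.000e-02 -3.593e+01  2.000e-02] j6 -0.61
```

View pics/ws2.png

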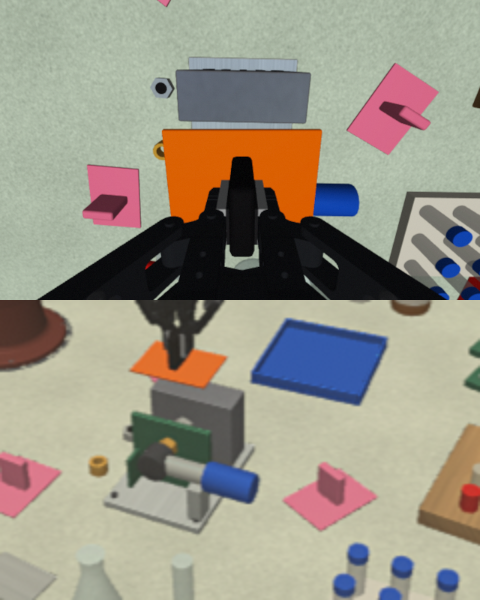

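Wrist view (top) shows the cover held by its handle at (242,205). Scene view (bottom) shows it clear of the stand. I carry it over to the tray.

Request:
drive_tool:
  motion:
    - [[0.1,0,0.4],[0,0,0],1]
    - [[0.2,0,0.8],[0,0,0],1]
    - [[0.2,0,0.8],[0,0,0],1]
    - [[0.2,0,0.8],[0,0,0],1]
    - [[0.2,0,0.8],[0,0,0],1]
    - [[0.2,0,0.8],[0,0,0],1]
    - [[0.2,0,0.8],[0,0,0],1]
    - [[0.2,0,0.8],[0,0,0],1]
    - [[0.2,0,0.8],[0,0,0],1]
    - [[0.2,0,0.8],[0,0,0],1]
    - [[0.1,0,0.4],[0,0,0],1]
    - [[0,0,0],[0,0,0],1]

```text
time: 7.75
tool_pos: [0.5085, 0.0315, 0.2127]
tool_rot: [0.706, -0.706, -0.042, 0.043]
contact_force: [0.8, -0.2, -1.6]
gripper_width: 0.152
```

Run:
```python
from h import *
i,P,K,W=grab("wrist"); H=cv2.cvtColor(i,cv2.COLOR_BGR2HSV)
b=(H[...,0]>105)&(H[...,0]<125)&(H[...,1]>150)&(P[...,1]>.05)
for nm,m in (("floor",b&(P[...,2]<.010)),("rim",b&(P[...,2]>.018)&(P[...,2]<.03))):
    q=P[m].astype(np.float32); print(nm,len(q),np.median(q,0) if len(q) else 0, cv2.minAreaRect(np.ascontiguousarray(q[:,:2]*1000)) if len(q)>4 else 0)
i,P,K,W=grab("top"); H=cv2.cvtColor(i,cv2.COLOR_BGR2HSV)
print(manip.state()["gripper_width"],manip.state()["contact_force"],tool()[:3,3]); plan([.529,.188,.031],6.4)
```

```text
floor 19454 [0.5424253  0.15422337 0.00478447] ((543.2430419921875, 151.44427490234375), (181.70166015625, 103.33556365966797), 8.197979927062988)
rim 1928 [0.54537106 0.11669588 0.0214185 ] ((542.7296752929688, 147.21212768554688), (188.87576293945312, 102.99825286865234), 7.785444259643555)
0.1507475896763762 [ 0.52391934  0.20553828 -2.48676786] [0.50866891 0.03009473 0.212944  ]
shift(units, tool now) [1.56 7.27 6.18] | in goal axes [1.51 7.28 6.19] turn(units of 5deg) [ 0.    0.08 -0.01] j6 -0.21
shift(units, tool now) [1.56 7.27 6.18] | in goal axes [-1.51  7.28 -6.19] turn(units of 5deg) [-1.000e-02 -3.592e+01 -1.000e-02] j6 -0.21
```

The wrist depth shows the full 182 mm width of the tray's floor, yaw 8°, which gives the centre as (0.538,0.189). I use that.

Request:
drive_tool:
  motion:
    - [[0.24,0,0.76],[0,0,0],1]
    - [[0.24,0,0.76],[0,0,0],1]
    - [[0.24,0,0.76],[0,0,0],1]
    - [[0.24,0,0.76],[0,0,0],1]
    - [[0.24,0,0.76],[0,0,0],1]
    - [[0.24,0,0.76],[0,0,0],1]
    - [[0.24,0,0.76],[0,0,0],1]
    - [[0.24,0,0.76],[0,0,0],1]
    - [[0,0.4,0],[0,0,0],1]
    - [[0,0.8,0],[0,0,0],1]
    - [[0,0.8,0],[0,0,0],1]
    - [[0,0.8,0],[0,0,0],1]

```text
time: 9.05
tool_pos: [0.5385, 0.1853, 0.1419]
tool_rot: [-0.706, 0.706, 0.041, -0.042]
contact_force: [0.7, 0.3, -1.6]
gripper_width: 0.154
```

Request:
drive_tool:
  motion:
    - [[0,0.8,0],[0,0,0],1]
    - [[0,0.8,0],[0,0,0],1]
    - [[0,0.8,0],[0,0,0],1]
    - [[0,0.6,0],[0,0,0],1]
    - [[0,0.4,0],[0,0,0],1]
    - [[0,0.3,0],[0,0,0],1]
    - [[0,0,0],[0,0,0],1]
    - [[0,0,0],[0,0,0],1]

```text
time: 9.85
tool_pos: [0.5392, 0.1869, 0.0514]
tool_rot: [0.706, -0.706, -0.042, 0.041]
contact_force: [0.3, 0.7, -1.1]
gripper_width: 0.157
```

Run:
```python
from h import *
i,P,K,W=grab("wrist"); cv2.imwrite("pics/w3.png",i)
s=manip.state();print(s["gripper_width"],s["contact_force"],tool()[:3,3]); plan([.539,.188,.031],6.4)
```

```text
0.15703829933910776 [ 0.80395182  0.41329344 -1.83704606] [0.53946867 0.18696743 0.05180995]
shift(units, tool now) [-0.02  0.83  0.04] | in goal axes [-0.01  0.83  0.04] turn(units of 5deg) [-0.    0.07  0.02] j6 0.09
shift(units, tool now) [-0.02  0.83  0.04] | in goal axes [ 0.01  0.83 -0.04] turn(units of 5deg) [ 3.000e-02 -3.593e+01  0.000e+00] j6 0.09
```

View pics/w3.png

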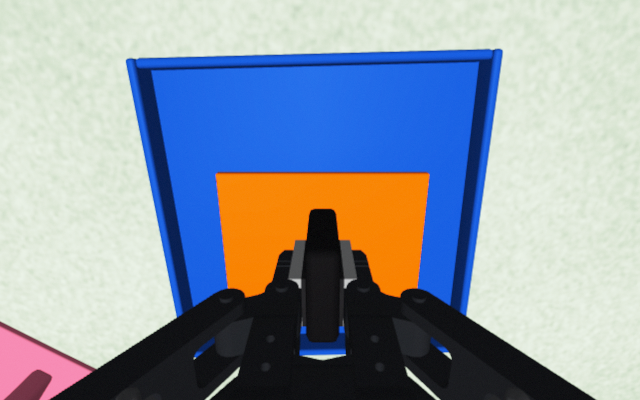

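The cover (215–430, 172–300) is above the tray and well inside its walls. I lower the last 20 mm slowly until it touches.

Request:
drive_tool:
  motion:
    - [[0,0.3,0],[0,0,0],1]
    - [[0,0.2,0],[0,0,0],1]
    - [[0,0.12,0],[0,0,0],1]
    - [[0,0.1,0],[0,0,0],1]
    - [[0,0,0],[0,0,0],1]
    - [[0,0,0],[0,0,0],1]

```text
time: 10.5
tool_pos: [0.5387, 0.1868, 0.0328]
tool_rot: [0.706, -0.706, -0.042, 0.042]
contact_force: [0.0, 0.3, -1.7]
gripper_width: 0.155
```

Request:
drive_tool:
  motion:
    - [[0,0.04,0],[0,0,0],1]
    - [[0,0.04,0],[0,0,0],1]
    - [[0,0.04,0],[0,0,0],1]
    - [[0,0,0],[0,0,0],1]
    - [[0,0,0],[0,0,0],1]

```text
time: 11.0
tool_pos: [0.5391, 0.1869, 0.0317]
tool_rot: [-0.706, 0.706, 0.042, -0.042]
contact_force: [-5.2, -0.8, 7.6]
gripper_width: 0.152
```

Contact is made (+7.6 N). I release and rise.

Request:
drive_tool:
  motion:
    - [[0,0,0],[0,0,0],0.2]
    - [[0,0,0],[0,0,0],-1]
    - [[0,0,0],[0,0,0],-1]
    - [[0,0,0],[0,0,0],-1]
    - [[0,0,0],[0,0,0],-1]
    - [[0,0,0],[0,0,0],-1]

```text
time: 11.6
tool_pos: [0.5386, 0.1868, 0.0297]
tool_rot: [-0.706, 0.706, 0.042, -0.042]
contact_force: [0.6, -0.4, -0.3]
gripper_width: 0.998
```

Request:
drive_tool:
  motion:
    - [[0,-0.3,0],[0,0,0],-1]
    - [[0,-0.6,0],[0,0,0],-1]
    - [[0,-0.9,0],[0,0,0],-1]
    - [[0,-0.9,0],[0,0,0],-1]
    - [[0,-0.9,0],[0,0,0],-1]
    - [[0,-0.9,0],[0,0,0],-1]
    - [[0,-0.9,0],[0,0,0],-1]
    - [[0,-0.9,0],[0,0,0],-1]
    - [[0,-0.9,0],[0,0,0],-1]
    - [[0,-0.9,0],[0,0,0],-1]

```text
time: 12.6
tool_pos: [0.5388, 0.1869, 0.2351]
tool_rot: [0.706, -0.706, -0.042, 0.041]
contact_force: [-0.0, 0.8, -0.3]
gripper_width: 1.004
```

Run:
```python
from h import *
i,P,K,W=grab("wrist"); H=cv2.cvtColor(i,cv2.COLOR_BGR2HSV)
q=P[(H[...,0]>6)&(H[...,0]<20)&(H[...,1]>180)&(P[...,1]>.05)].astype(np.float32)
print("orange",np.median(q,0),np.ptp(q[:,2]),cv2.minAreaRect(np.ascontiguousarray(q[:,:2]*1000)))
print(tool()[:3,3]); plan([.484,-.1755,.26],6.4)
i,P,K,W=grab("top"); H=cv2.cvtColor(i,cv2.COLOR_BGR2HSV)
q=P[(H[...,0]>6)&(H[...,0]<20)&(H[...,1]>180)&(P[...,1]>.05)].astype(np.float32)
print("orange top",len(q),np.median(q,0) if len(q) else 0)
for lo,hi in ((-.2,-.05),):
    m=(abs(P[...,2]-.119)<.006)&(H[...,1]<60)&(P[...,1]<-.05)&(P[...,1]>-.16)&(abs(P[...,0]-.48)<.1)
    print("housing",cv2.minAreaRect(P[m][:,:2].astype(np.float32)*1000))
m=(H[...,0]>40)&(H[...,0]<85)&(H[...,1]>100)&(abs(P[...,2]-.119)<.008)&(P[...,1]<-.15)&(P[...,1]>-.28)
print("bracket",m.sum(),cv2.minAreaRect(P[m][:,:2].astype(np.float32)*1000) if m.sum() else 0)
```

```text
orange [0.55058575 0.1862512  0.0170657 ] 0.06401123 ((707.5408935546875, 153.01588439941406), (107.8656234741211, 470.6243591308594), 78.23099517822266)
[0.54084433 0.18731147 0.23995595]
shift(units, tool now) [ -3.96  -0.85 -14.14] | in goal axes [ -3.88  -0.8  -14.17] turn(units of 5deg) [-0.01  0.07  0.11] j6 0.09
shift(units, tool now) [ -3.96  -0.85 -14.14] | in goal axes [ 3.88 -0.8  14.17] turn(units of 5deg) [ 1.700e-01 -3.593e+01  2.000e-02] j6 0.09
orange top 1085 [0.38224453 0.15421394 0.54288304]
housing ((478.0213623046875, -123.6412582397461), (130.07008361816406, 50.77093505859375), 5.617121696472168)
bracket 49 ((481.0442199707031, -208.17205810546875), (107.68779754638672, 8.724296569824219), 5.437078475952148)
```

The cover lies flat in the tray: its plate top is at z 0.017 against 0.017 expected. Now I go back past the stand to look into the gap.

Request:
drive_tool:
  motion:
    - [[-0.2,-0.05,-0.87],[0,0,0],-1]
    - [[-0.2,-0.05,-0.87],[0,0,0],-1]
    - [[-0.2,-0.05,-0.87],[0,0,0],-1]
    - [[-0.2,-0.05,-0.87],[0,0,0],-1]
    - [[-0.2,-0.05,-0.87],[0,0,0],-1]
    - [[-0.2,-0.05,-0.87],[0,0,0],-1]
    - [[-0.2,-0.05,-0.87],[0,0,0],-1]
    - [[-0.2,-0.05,-0.87],[0,0,0],-1]
    - [[-0.2,-0.05,-0.87],[0,0,0],-1]
    - [[-0.2,-0.05,-0.87],[0,0,0],-1]
    - [[-0.2,0,-0.87],[0,0,0],-1]
    - [[-0.2,0,-0.87],[0,0,0],-1]

```text
time: 13.9
tool_pos: [0.5092, -0.0802, 0.2441]
tool_rot: [0.706, -0.706, -0.041, 0.042]
contact_force: [-0.1, 0.1, -0.2]
gripper_width: 0.999
```

Request:
drive_tool:
  motion:
    - [[-0.2,0,-0.87],[0,0,0],-1]
    - [[-0.2,0,-0.87],[0,0,0],-1]
    - [[-0.2,0,-0.87],[0,0,0],-1]
    - [[-0.2,0,-0.87],[0,0,0],-1]
    - [[-0.2,0,-0.87],[0,0,0],-1]
    - [[-0.2,0,-0.87],[0,0,0],-1]
    - [[-0.2,0,-0.87],[0,0,0],-1]
    - [[-0.2,0,-0.87],[0,0,0],-1]
    - [[0,0,0],[0,0,0],-1]
    - [[0,0,0],[0,0,0],-1]

```text
time: 14.9
tool_pos: [0.4902, -0.2567, 0.2441]
tool_rot: [0.706, -0.705, -0.041, 0.042]
contact_force: [0.1, 0.2, 0.3]
gripper_width: 1.001
```

Run:
```python
from h import *
i,P,K,W=grab("wrist"); H=cv2.cvtColor(i,cv2.COLOR_BGR2HSV); cv2.imwrite("pics/w4.png",i)
print(tool().round(4))
def rep(n,m):
    q=P[m]; print(n,len(q),np.median(q,0).round(4) if len(q) else 0,cv2.minAreaRect(q[:,:2].astype(np.float32)*1000) if len(q)>4 else 0)
near=(abs(P[...,0]-.484)<.1)&(abs(P[...,1]+.176)<.12)
rep("housing",near&(abs(P[...,2]-.119)<.004)&(H[...,1]<70)&(P[...,1]>-.165))
rep("bracket",near&(abs(P[...,2]-.119)<.004)&(H[...,0]>40)&(H[...,0]<90)&(H[...,1]>90))
rep("gap 85-105",near&(P[...,2]>.085)&(P[...,2]<.108)&(abs(P[...,1]+.176)<.022))
```

```text
[[ 9.930e-01 -6.000e-04 -1.178e-01  4.904e-01]
 [ 1.178e-01  9.000e-04  9.930e-01 -2.563e-01]
 [-5.000e-04 -1.000e+00  1.000e-03  2.443e-01]
 [ 0.000e+00  0.000e+00  0.000e+00  1.000e+00]]
housing 8799 [ 0.4803 -0.1291  0.1197] ((479.46502685546875, -129.43077087402344), (130.3750762939453, 35.87267303466797), 6.4212212562561035)
bracket 1677 [ 0.4861 -0.2067  0.1197] ((486.5849304199219, -207.0887451171875), (118.7109146118164, 9.974350929260254), 5.540962219238281)
gap 85-105 1078 [ 0.4852 -0.1796  0.0951] ((507.17724609375, -181.6472930908203), (32.578880310058594, 75.92874145507812), 89.96070861816406)
```

View pics/w4.png

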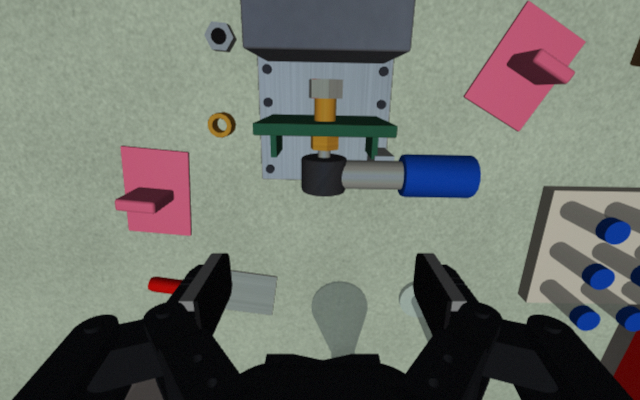

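The gap is open. The steel hex head is at about (325,88), with a brass shaft to the bracket at (325,125). Bracket and housing edges both give the stand origin as about (0.4835,−0.1748), yaw 6.3°. I move above the head and partway down.

Request:
drive_tool:
  motion:
    - [[0.03,0,0.7],[0,0.08,0],-1]
    - [[0.03,0,0.9],[0,0,0],-1]
    - [[0.03,0,0.9],[0,0,0],-1]
    - [[0.02,0,0.77],[0,0,0],-1]
    - [[0,0.6,0],[0,0,0],-1]
    - [[0,0.8,0],[0,0,0],-1]
    - [[0,0.8,0],[0,0,0],-1]
    - [[0,0.8,0],[0,0,0],-1]
    - [[0,0.4,0],[0,0,0],-1]
    - [[0,0,0],[0,0,0],-1]
    - [[0,0,0],[0,0,0],-1]

```text
time: 16.05
tool_pos: [0.4843, -0.1755, 0.16]
tool_rot: [-0.706, 0.706, 0.039, -0.039]
contact_force: [0.2, -0.1, 1.2]
gripper_width: 1.001
```

Run:
```python
from h import *
i,P,K,W=grab("wrist"); cv2.imwrite("pics/w5.png",i)
plan([.4835,-.1748,.065],6.3); print(tool().round(4)[:3,3])
```

```text
shift(units, tool now) [-0.05  3.83  0.05] | in goal axes [-0.04  3.83  0.04] turn(units of 5deg) [0.01 0.01 0.02] j6 -0.6
shift(units, tool now) [-0.05  3.83  0.05] | in goal axes [ 0.04  3.83 -0.04] turn(units of 5deg) [ 2.000e-02 -3.599e+01 -2.000e-02] j6 -0.6
[ 0.4847 -0.1757  0.1608]
```

View pics/w5.png

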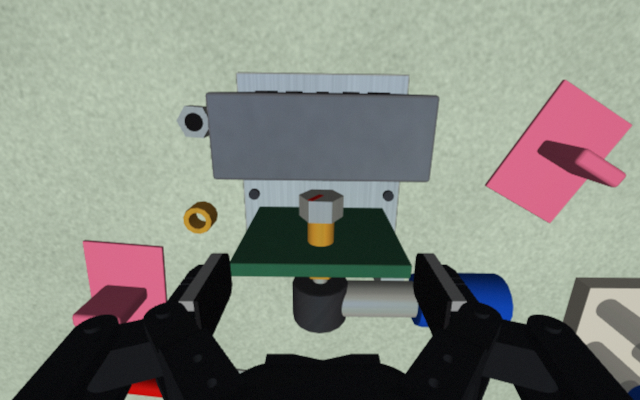

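The head is at (321,205) with the red stripe on it, centred between the fingers at (215) and (430). I descend.

Request:
drive_tool:
  motion:
    - [[-0.05,0.5,0.05],[0,0,0],-1]
    - [[0,0.6,0],[0,0,0],-1]
    - [[0,0.5,0],[0,0,0],-1]
    - [[0,0.5,0],[0,0,0],-1]
    - [[0,0.4,0],[0,0,0],-1]
    - [[0,0.3,0],[0,0,0],-1]
    - [[0,0,0],[0,0,0],-1]
    - [[0,0,0],[0,0,0],-1]

```text
time: 16.9
tool_pos: [0.4829, -0.1744, 0.0899]
tool_rot: [-0.706, 0.706, 0.039, -0.039]
contact_force: [-0.9, 0.6, -0.5]
gripper_width: 0.999
```

Request:
drive_tool:
  motion:
    - [[0,0.4,0],[0,0,0],-1]
    - [[0,0.4,0],[0,0,0],-1]
    - [[0,0.23,0],[0,0,0],-1]
    - [[0,0,0],[0,0,0],-1]
    - [[0,0,0],[0,0,0],-1]

```text
time: 17.4
tool_pos: [0.4826, -0.1742, 0.0637]
tool_rot: [0.706, -0.706, -0.039, 0.039]
contact_force: [0.1, -0.7, -0.1]
gripper_width: 1.0
```

Run:
```python
from h import *
i,P,K,W=grab("wrist"); cv2.imwrite("pics/w6.png",i)
plan([.4835,-.1748,.065],6.3); print(tool().round(4)[:3,3],manip.state()["contact_force"])
```

```text
shift(units, tool now) [ 0.02 -0.03 -0.02] | in goal axes [ 0.02 -0.03 -0.02] turn(units of 5deg) [0.   0.01 0.  ] j6 -0.6
shift(units, tool now) [ 0.02 -0.03 -0.02] | in goal axes [-0.02 -0.03  0.02] turn(units of 5deg) [  0.   -35.99  -0.  ] j6 -0.6
[ 0.4829 -0.1743  0.0642] [ 0.31852675 -0.07075403 -0.01408814]
```

View pics/w6.png

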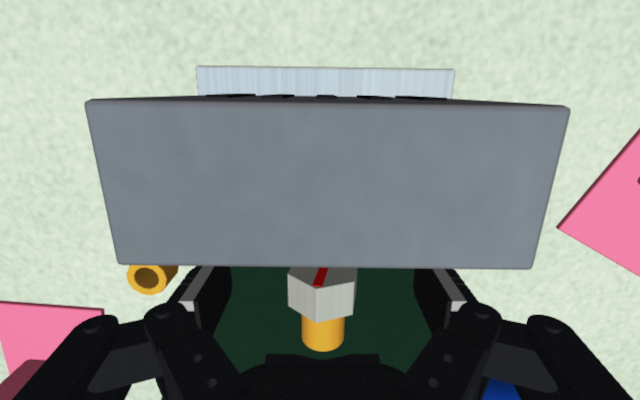

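The fingers straddle the head, which is at (322,292) with the red stripe at (320,275); nothing is touching. I close.

Request:
drive_tool:
  motion:
    - [[0,0,0],[0,0,0],1]
    - [[0,0,0],[0,0,0],1]
    - [[0,0,0],[0,0,0],1]
    - [[0,0,0],[0,0,0],1]
    - [[0,0,0],[0,0,0],1]
    - [[0,0,0],[0,0,0],1]
    - [[0,0,0],[0,0,0],1]
    - [[0,0,0],[0,0,0],1]
    - [[0,0,0],[0,0,0],1]
    - [[0,0,0],[0,0,0],1]

```text
time: 18.45
tool_pos: [0.483, -0.1743, 0.0645]
tool_rot: [-0.706, 0.706, 0.039, -0.039]
contact_force: [-1.2, 1.7, 4.5]
gripper_width: 0.316
```

Run:
```python
from h import *
i,P,K,W=grab("wrist"); s=manip.state(); print(s["gripper_width"]*85,s["contact_force"],s["ft_torque"],tool()[:3,3]); np.save("a.npy",i)
```

```text
26.959315209651383 [-0.77436929  0.71404728  5.44483575] [ 0.14287572  0.22726223 -0.07384956] [ 0.48296187 -0.17431049  0.06445839]
```

Request:
drive_tool:
  motion:
    - [[0,0,0],[0,0,0],1]
    - [[0,0,0],[0,0,0],1]
    - [[0,0,0],[0,0,0],1]
    - [[0,0,0],[0,0,0],1]
    - [[0,0,0],[0,0,0],1]
    - [[0,0,0],[0,0,0],1]
    - [[0,0,0],[0,0,0],1]
    - [[0,0,0],[0,0,0],1]
    - [[0,0,0],[0,0,0],1]
    - [[0,0,0],[0,0,0],1]

```text
time: 19.5
tool_pos: [0.483, -0.1743, 0.0645]
tool_rot: [-0.706, 0.706, 0.039, -0.039]
contact_force: [-1.1, 2.4, 6.1]
gripper_width: 0.32
```

Run:
```python
from h import *
i,P,K,W=grab("wrist"); s=manip.state(); print(s["time"],s["gripper_width"]*85,s["contact_force"],s["ft_torque"],tool()[:3,3]); a=np.load("a.npy")
def red(i):
    h=cv2.cvtColor(i,cv2.COLOR_BGR2HSV)[250:330,270:370]; m=((h[...,0]<8)|(h[...,0]>172))&(h[...,1]>150)&(h[...,2]>90); return np.argwhere(m).mean(0),m.sum()
print(red(a),red(i))
t=grab("top")[0]; c=grab("scene")[0]
cv2.imwrite("pics/end.png",np.vstack([np.hstack([cv2.resize(a[240:340,250:390],(392,280)),cv2.resize(i[240:340,250:390],(392,280))]),np.hstack([cv2.resize(t[130:290,170:410],(392,300)),cv2.resize(c[150:320,200:440],(392,300))])]))
```

```text
19.55 27.017730981738804 [-1.45950797  1.38986605  5.45773731] [ 0.17066414  0.25642617 -0.06690971] [ 0.48298598 -0.17432129  0.06448321]
(array([25.42937853, 51.70621469]), np.int64(177)) (array([25.47159091, 51.72727273]), np.int64(176))
```

View pics/end.png

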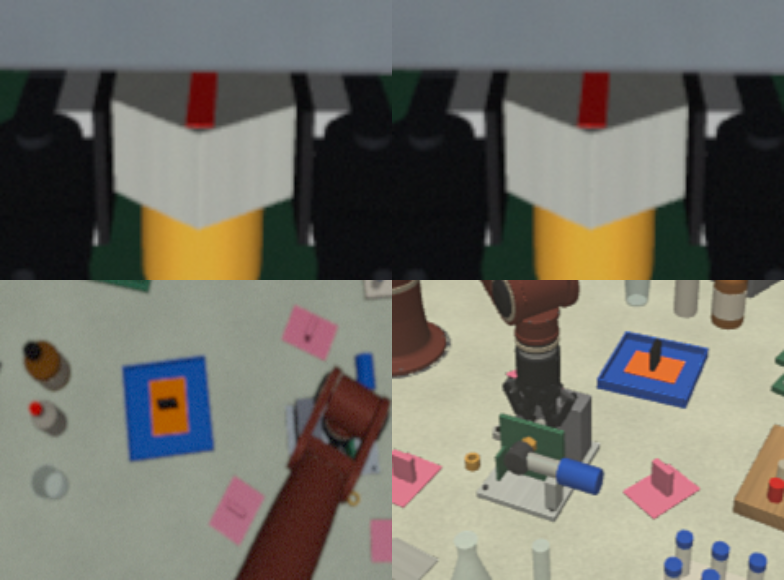

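The two wrist crops, 1.05 s apart, show the head gripped on its flats and the red stripe in the same place. Top and scene views show the cover flat in the tray, handle up, and everything else undisturbed.

```bash
python3 -c "
from plant import manip
print(manip.job_done())"
```

```text
the job is handed in; nothing more can be done
None
```

The cover is lying in the blue tray and the bolt head is held still in the fingers. I handed the job in at about 19.6 s of the 51 s allowed.

- **Cover:** I lifted it off by its handle and lowered it into the tray until it touched, at about 8 N, before letting go. The plate's top face measured 17 mm above the bench, as expected for it resting on its ribs. The final pictures show it flat, handle up, and well inside the tray walls.
- **Bolt:** I gripped the hexagonal head on two opposite flats. The opening read about 27 mm against 28 mm given for the flats. The red stripe moved less than 0.1 pixel in 1.05 s, so the bolt was standing still. The outside force on the wrist stayed around 6 N.
- **Surroundings:** In the last top and scene views the bottles, beaker, sleeve and pink look-alike covers were where they had been. The flask, cylinder, spatula and spare nut were partly hidden or cropped out there. The arm passed well above the glassware and felt no contact.

The first top-view reading of the tray centre was about 9 mm off in x because the near wall hid part of the floor. I corrected it with the wrist camera before placing the cover. No other checks failed or disagreed.

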